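# Bring the plating turntable to its start mark

## Task

Take the plating turntable by its raised rim and turn it, either way round, until the long engraved line on the rim stands straight in front of the tip of the fixed pointer, then let go. The petri dish stays lying in its seat and must not be touched; leave the small white box, the dropper bottle and the forceps beside it where they are.

Things in the scene. Friction and masses are not known exactly. Their poses are not given: they have to be found in the camera images.
- turntable: fixed foot of the turntable, a grey disc 156 mm across that does not move. Origin: centre of its underside, on the platter's vertical axis. Its +x axis points from the axis to the pointer. The pointer's steel post (12 mm thick, 53 mm high) stands 124 mm from the axis on an arm that ends at 134 mm, always on the side away from the robot, up to 0.9 rad either side of world +x
- pointer_tip (a point): tip of the dark pointer, 95 mm from the turntable's axis and 50 mm above the worktop, level with the top of the rim and 5 mm outside it; it points at the axis
- platter: bare-metal turning platter with an upright rim wall: 180 mm outer, 160 mm inner diameter (wall 10 mm thick), top 50 mm above the worktop, floor inside it 26 mm. The wall can be pinched from above, one finger inside, one outside. Turns endlessly both ways about its vertical axis, needs about 2 N at the rim, stays where left. Origin on the axis, 18 mm above the worktop; +x points to the index line
- index_line (a point): middle of the long index line on top of the rim, 85 mm from the axis, 50 mm above the worktop. The line is black, 4 mm wide, runs across the whole top of the rim, down both faces and on along the platter's floor towards the dish; the eleven other marks, every 30 degrees, are ticks 4 mm long and 1.5 mm wide. It starts 0.8 to 3.1 rad away from the pointer, on either side
- seat (a point): centre of the dish's seat on the platter's floor, on the turning axis, 26 mm above the worktop; the seat is a low ring of 94 mm inner and 100 mm outer diameter, 4 mm high, which leaves a free ring of floor 30 mm wide inside the rim wall
- dish: round petri dish bottom, 86 mm across, 13 mm high, loose, lying in the seat in the middle of the platter and riding round with it; its top is 39 mm above the worktop. Origin: centre of its underside; z up
- slip_box: small flat white cardboard box, 34 x 34 x 14 mm, loose on the worktop to the right of the turntable. Origin: centre of its underside
- dropper_bottle: small dropper bottle, 34 mm across, 107 mm tall, loose, standing to the left of the turntable. Origin: centre of its underside
- forceps: steel forceps, 135 x 15 x 7 mm, loose on the worktop to the left of the turntable. Origin: centre of the underside
Things that resemble listed ones, but are neither listed nor needed, are in the scene too. What is shaped like the dish but orange is not meant. Of the things that look like the turntable, the larger one is meant.

How it is judged:
On the way:
1. the fingers take hold of the rim (contact force between the fingers and platter above 0.5 N and horizontal distance between the grasp point and seat above 0.065 m), for 0.2 s.
At the end, for the whole second after the job is handed in: The index line faces the pointer tip with at most 5 mm sideways error at the rim (about 3.4 degrees), the platter is at rest, and the dish lies flat in its seat (centre within 8 mm) (y of index_line in the frame of turntable between -0.005 and 0.005 m and x of index_line in the frame of turntable above 0 m and distance between dish and seat below 0.008 m and angle between dish's own z axis and vertical below 0.06 rad and angular speed of platter below 0.05 rad/s); the robot touches nothing.
It fails at once if the dish is touched (contact force between any of the fingers, the arm and dish above 0.3 N).
It fails at once if the dish leaves its seat (distance between dish and seat above 0.012 m).
It fails at once if the small white box, the dropper bottle or the forceps are moved by more than 15 mm (distance of any of slip_box, dropper_bottle, forceps from where it was at the start of the episode above 0.015 m).
It also fails if it takes over 64 s, if anything falls off the work surface, if the arm or the gripper's body presses on something with over 40 N, if the wrist force passes 120 N, or if a joint passes its speed limit or range.

## Robot

A 6-joint arm with a two-finger parallel gripper is mounted at the origin on a cart in front of the work surface, level with it; the furniture and walls round the work are solid. World frame = base frame: x ahead of the robot, y to its left, z up, the work surface at z = 0. Lengths are in m, angles in rad, forces in N, time in s.
With the tool pointing down it reaches from about 0.35 to 0.775 m from the base axis. Payload 7.3 kg.
Tool frame: the origin (TCP) lies at the centre of the arm's flange, where the gripper is bolted on; the fingertips stand 178 mm ahead of it and the grasp point (between the pads) lies 159 mm ahead of it (tip_extent is the distance from the TCP to the fingertips, in m); z points along the fingers, y is the line along which they close (so a half turn about z gives the same grasp; the last joint's range is limited). The gripper opens to 92 mm and grips with 3 to 60 N. Pads are 19 mm wide; open, the fingers measure 130 mm over their backs; the gripper's body (75 mm by 190 mm) begins 47 mm behind the grasp point.
Start: joints at [0.967, 0.342, 1.524, -0, 1.275, -0.146], TCP at [0.232, 0.471, 0.405] pointing down, gripper open.
Joint ranges: [-2.53, 2.53], [-0.77, 2.02], [0.04, 2.7], [-1, 4.14], [0.28, 2.66], [-3.11, 3.11]. Speed limits (rad/s): [2.57, 2.57, 3.14, 3.14, 3.14, 3.14].

## Interface

Orientations are given as [roll, pitch, yaw] about the fixed x, y, z axes, in that order (R = Rz(yaw) Ry(pitch) Rx(roll)).
In Python, from cell import * gives the robot as it stands.
- The arm moves only by the tool arm_command, never from a script. Its arguments are lists of equal length, an entry for each row: "xyz": the shift along the world's x, y, z in mm, a list of three; "spin": the turn about the world's z in degrees. In form: {"xyz": [[tx, ty, tz], ...], "spin": [spin, ...]}. A call has 1 to 20 rows; each row shifts and turns the commanded pose from where the row before left it; what a row does not reach is not made up. A row lasts 1/10 s, in which the tool goes at most 50 mm and 8.59 degrees, less where a joint would pass 70% of its speed; a pose out of reach is approached as far as the arm can. A call with a gripper value outside its range is refused whole. "jaw" is the opening, from -1 (shut) to 1 (fully open), set as the call begins (left out, the last holds). The fingers move at their own pace and stop on an object; "squeeze" is the grip in N (left out, the last holds). Time passes only in rows, so rows that do not move let the fingers close. It gives the time, the measured TCP pose, the force, the opening and the grip force at its end, in the units of the state.
- observe(): the state, without advancing time (a new reading comes with each control period).
- read_camera(name): name is "side" or "top"; returns a dict with "img" (400x640x3 uint8, red, green, blue), "depth" (400x640 float32, m along the optical axis (not along the pixel's ray), 0 where there is no reading), "fx", "fy", "cx", "cy" (pixels), "world_from_camera" (4x4, takes a point from camera to world coordinates). Camera axes: x right, y up, looking along -z (the intrinsics and any distortion apply to the point x, -y, -z); pixel columns grow to the right and rows downward; lengths in m; the calibration is good to about 2 mm. A picture is of the moment at which its call begins.
- hand_in(): hands the job in; it is judged then, once.
The state is a dict: "time": time; "qpos": joint angles; "qvel": joint speeds; "joint_efforts": joint torques, N m; "tool_pos": TCP position; "tool_rot": TCP orientation; "contact_force": force on the tool from outside, world axes, zero at the start; "torque": the same for the moment, N m; "opening": finger opening in m; "grip_force": force on a finger pad.
Only numpy, scipy, OpenCV 4.12 (cv2) and the standard library are available. Lean on these libraries where they do the work, as an engineer would, in place of code of your own. Each camera call takes 0.05 s, during which the arm holds its last target. There are 200 camera calls.

## Working session

There is one attempt and no reset: what is moved stays moved. The work goes in short steps, Python scripts to look and compute and a tool call to move; the robot and the scene stay as the last step left them, time stands still between calls to the robot, and variables do not carry over. Pictures are saved under pics/ and viewed, at most 10 in all, crops included, and the job is handed in when it is done.

Besides the shell and the picture viewer there is one more tool, called after "Emit:" as name([rows], argument=value, ...), one row to a line, values as JSON. arm_command: Moves the arm, as the interface text tells. Its arguments: {"type":"object","properties":{"xyz":{"type":"array","items":{"type":"array","items":{"type":"number"}}},"spin":{"type":"array","items":{"type":"number"}},"jaw":{"type":"number"},"squeeze":{"type":"number"}},"required":["xyz","spin"]}

```bash
mkdir -p pics; python3 - <<'E'
from cell import *
import cv2,numpy as np,pickle
o=observe(); print({k:np.round(o[k],3) for k in ['time','tool_pos','tool_rot','opening']})
for n in ['top','side']:
    c=read_camera(n); cv2.imwrite(f'pics/{n}0.png',c['img'][:,:,::-1]); pickle.dump(c,open(n+'0.pkl','wb'))
    print([c[k] for k in('fx','fy','cx','cy')],np.round(c['world_from_camera'],3),[k for k in c])
E
```

```text
{'time': np.float64(0.0), 'tool_pos': array([0.232, 0.471, 0.404]), 'tool_rot': array([-3.14 , -0.   ,  2.684]), 'opening': np.float64(0.092)}
[461.354635619023, 461.354635619023, 321.0259107396848, 199.1686253870872] [[ 0.005  0.996 -0.094  0.427]
 [-1.     0.005 -0.    -0.002]
 [ 0.     0.094  0.996  1.189]
 [ 0.     0.     0.     1.   ]] ['img', 'depth', 'fx', 'fy', 'cx', 'cy', 'world_from_camera']
[404.1977007202861, 404.1977007202861, 314.1949097145557, 199.64075994441805] [[ 1.    -0.02   0.018  0.554]
 [ 0.026  0.536 -0.844 -0.925]
 [ 0.008  0.844  0.536  0.646]
 [ 0.     0.     0.     1.   ]] ['img', 'depth', 'fx', 'fy', 'cx', 'cy', 'world_from_camera']
```

View pics/top0.png

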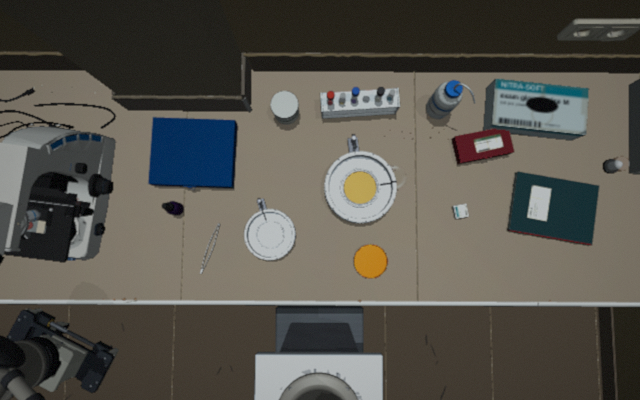

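View pics/side0.png

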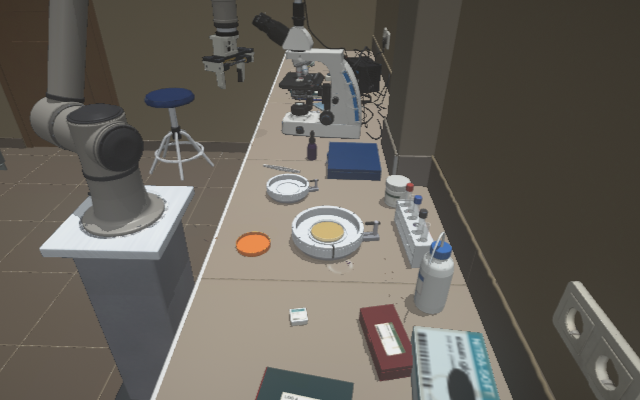

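The top view shows the larger turntable at about (360,187), its pointer at about (352,145) and the index line near (388,183). Next I rectify the picture at rim height to measure these.

```bash
cat > h.py <<'E'
import cv2,numpy as np
def project(c,P):
    M=np.linalg.inv(c['world_from_camera']); q=P@M[:3,:3].T+M[:3,3]
    return np.stack([c['cx']+c['fx']*q[...,0]/-q[...,2], c['cy']-c['fy']*q[...,1]/-q[...,2]],-1).astype(np.float32)
def points(c):
    v,u=np.mgrid[:400,:640]; d=c['depth']
    p=np.stack([(u-c['cx'])/c['fx']*d,-(v-c['cy'])/c['fy']*d,-d],-1)
    return p@c['world_from_camera'][:3,:3].T+c['world_from_camera'][:3,3]
def rectify(c,x0,y0,z=.05,h=.15,n=600):
    s=np.linspace(h,-h,n); X,Y=np.meshgrid(s,s,indexing='ij')  # rows: x down, cols: y down
    m=project(c,np.stack([X+x0,Y+y0,np.full_like(X,z)],-1))
    return cv2.remap(c['img'],m,None,cv2.INTER_CUBIC)
def polar(c,x0,y0,r,z=.05,n=1440):
    a=np.linspace(-np.pi,np.pi,n,endpoint=False); R,A=np.meshgrid(r,a,indexing='ij')
    m=project(c,np.stack([x0+R*np.cos(A),y0+R*np.sin(A),np.full_like(A,z)],-1))
    return a,cv2.remap(cv2.cvtColor(c['img'],cv2.COLOR_RGB2GRAY),m,None,cv2.INTER_CUBIC)
def axis(c,x0,y0):
    P=points(c).reshape(-1,3); r=np.hypot(P[:,0]-x0,P[:,1]-y0)
    Q=P[(abs(P[:,2]-.05)<.004)&(abs(r-.085)<.022)]
    for _ in range(4):
        from scipy.optimize import least_squares
        f=least_squares(lambda p:np.hypot(Q[:,0]-p[0],Q[:,1]-p[1])-.085,[x0,y0],loss='soft_l1',f_scale=.003)
        x0,y0=f.x; Q=Q[abs(np.hypot(Q[:,0]-x0,Q[:,1]-y0)-.085)<.01]
    return x0,y0,len(Q)
E
python3 - <<'E'
from h import *; import pickle
c=pickle.load(open('top0.pkl','rb')); P=points(c)
g=P[187,360]; print(g)
x,y,n=axis(c,g[0],g[1]); print(x,y,n)
s=pickle.load(open('side0.pkl','rb')); print('side',axis(s,x,y))
im=rectify(c,x,y); cv2.imwrite('pics/rect.png',im[:,:,::-1])
a,p=polar(c,x,y,np.linspace(.081,.089,5)); m=p.mean(0); i=np.argsort(m)[:14]; print(np.round(np.c_[a[i],m[i]],2).tolist())
for u,v,nm in[(460,211,'box'),(173,208,'bottle'),(210,248,'forceps'),(398,180,'?')]: print(nm,P[v,u])
E
```

```text
[ 0.56904617 -0.1002106   0.02700458]
0.567222557787353 -0.09963339031181906 787
side (np.float64(0.5702248483773693), np.float64(-0.10545438758568172), 696)
[[-1.4, 86.6], [-1.4, 87.0], [-1.4, 89.6], [-1.41, 91.0], [-1.39, 95.2], [-1.41, 96.2], [-1.39, 103.8], [-1.42, 104.0], [-1.42, 112.8], [-1.38, 114.0], [-1.43, 121.8], [-1.38, 124.6], [-1.43, 131.6], [-1.37, 136.0]]
box [ 0.51020414 -0.35637175  0.01420302]
bottle [0.51010191 0.35871107 0.06938864]
forceps [0.41292776 0.28182464 0.00307534]
? [ 5.91150289e-01 -2.01326569e-01  1.00514683e-04]
```

View pics/rect.png

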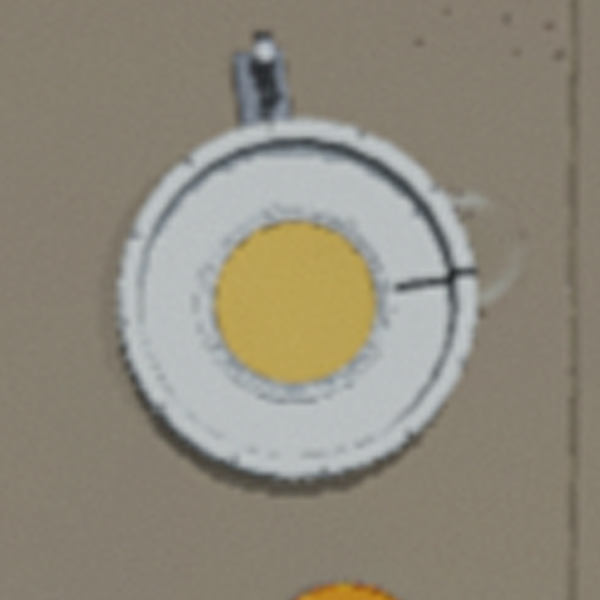

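```bash
cat >> h.py <<'E'
def angles(c,x,y):
    a,p=polar(c,x,y,np.linspace(.081,.089,5)); m=p.mean(0); i=m.argmin(); w=np.clip(m.max()*.75-m,0,None)*(abs(np.angle(np.exp(1j*(a-a[i]))))<.06)
    ix=np.sum(w*a)/w.sum()
    out=[]
    for r in np.arange(.097,.116,.003):
        a,p=polar(c,x,y,[r]); k=abs(a-.15)<.12; v=p[0][k].astype(float); w=np.clip(v.min()+25-v,0,None); out.append(np.sum(w*a[k])/w.sum())
    return ix,np.round(out,3)
E
python3 - <<'E'
from h import *; import pickle
c=pickle.load(open('top0.pkl','rb')); print(angles(c,.5672,-.0996))
P=points(c).reshape(-1,3); r=np.hypot(P[:,0]-.5672,P[:,1]+.0996);k=(r>.095)&(r<.135)&(P[:,2]>.045)&(P[:,2]<.06); print(k.sum(),np.arctan2(P[k,1]+.0996,P[k,0]-.5672).mean(),r[k].min(),r[k].max())
phi=1.1132-np.radians(20)-np.pi; g=np.array([.5672+.085*np.cos(phi),-.0996+.085*np.sin(phi)]); print(phi,g,(g-[.232,.471])*1000)
E
```

```text
(np.float64(-1.402887975883439), array([0.169, 0.158, 0.144, 0.15 , 0.156, 0.158, 0.162]))
58 0.13077901411149392 0.09652313081984651 0.13460125757267677
-2.377458503988659 [ 0.50583155 -0.15841253] [ 273.83155377 -629.41253104]
```

Emit:
arm_command([
  [14, -40, 0],
  [14, -40, 0],
  [14, -40, 0],
  [14, -40, 0],
  [14, -40, 0],
  [14, -40, 0],
  [14, -40, 0],
  [14, -40, 0],
  [14, -40, 0],
  [14, -40, 0],
  [14, -40, 0],
  [14, -40, 0],
  [14, -40, 0],
  [14, -40, 0],
  [14, -40, 0],
  [0, 0, 0],
  [0, 0, 0],
], spin=[-2, -2, -2, -2, -2, -2, -2, -2, -2, -2, 0, 0, 0, 0, 0, 0, 0], jaw=-0.48, squeeze=10)

```text
time: 1.8
tool_pos: [0.4419, -0.1296, 0.4041]
tool_rot: [-3.141, -0.002, 2.333]
contact_force: [-0.4, 1.2, -0.9]
opening: 0.0237
grip_force: 0.0
```

Emit:
arm_command([
  [16, -7, 0],
  [16, -7, 0],
  [16, -7, 0],
  [16, -8, 0],
  [0, 0, -32],
  [0, 0, -32],
  [0, 0, -32],
  [0, 0, -32],
  [0, 0, -32],
  [0, 0, 0],
  [0, 0, 0],
], spin=[0, 0, 0, 0, 0, 0, 0, 0, 0, 0, 0])

```text
time: 2.9
tool_pos: [0.5061, -0.1571, 0.2453]
tool_rot: [-3.141, -0.001, 2.336]
contact_force: [1.0, -0.2, -0.0]
opening: 0.024
grip_force: 0.0
```

```bash
python3 - <<'E'
from cell import *
import cv2
o=observe(); print(o['tool_pos'],o['tool_rot'])
s=read_camera('side')['img'][170:270,250:420,::-1]; cv2.imwrite('pics/s1.png',cv2.resize(s,None,fx=4,fy=4,interpolation=2))
E
```

```text
[ 0.50609161 -0.15706448  0.24527767] [-3.14148813e+00 -8.48795675e-04  2.33604086e+00]
```

View pics/s1.png

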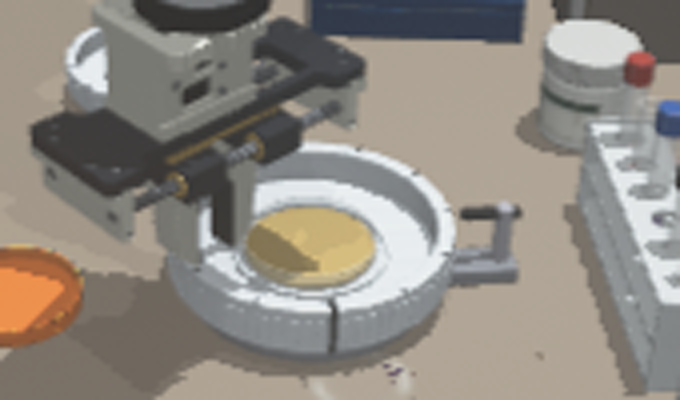

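The crop shows the fingers straddling the rim wall at about (215,215), clear of the dish. I descend and close.

Emit:
arm_command([
  [0, -1, -8],
  [0, 0, -8],
  [0, 0, -8],
  [0, 0, -8],
  [0, 0, 0],
  [0, 0, 0],
], spin=[0, 0, 0, 0, 0, 0])

```text
time: 3.55
tool_pos: [0.506, -0.1591, 0.2124]
tool_rot: [-3.141, -0.001, 2.335]
contact_force: [-0.1, -0.4, 0.0]
opening: 0.0241
grip_force: 0.0
```

Emit:
arm_command([
  [0, 0, 0],
  [0, 0, 0],
  [0, 0, 0],
  [0, 0, 0],
  [0, 0, 0],
  [0, 0, 0],
  [0, 0, 0],
  [0, 0, 0],
], spin=[0, 0, 0, 0, 0, 0, 0, 0], jaw=-1)

```text
time: 4.35
tool_pos: [0.5063, -0.159, 0.213]
tool_rot: [3.141, 0.001, 2.335]
contact_force: [3.9, 3.2, 1.6]
opening: 0.0097
grip_force: 9.9
```

```bash
python3 - <<'E'
import numpy as np
a=-2.377+np.radians(3)*np.arange(31); p=np.c_[np.cos(a),np.sin(a)]*85
q=np.round(p*2)/2; d=np.diff(q,axis=0); print(d[:15].tolist(),d[15:].tolist())
E
```

```text
[[3.5, -3.0], [3.0, -3.0], [3.5, -2.5], [3.5, -3.0], [4.0, -2.0], [4.0, -2.5], [4.0, -2.0], [4.0, -1.5], [4.0, -2.0], [4.5, -1.0], [4.0, -1.5], [4.5, -0.5], [4.5, -1.0], [4.5, -0.5], [4.0, 0.0]] [[4.5, 0.0], [4.5, 0.5], [4.5, 0.5], [4.5, 0.5], [4.5, 1.0], [4.0, 1.0], [4.5, 1.5], [4.0, 1.5], [4.0, 2.0], [4.0, 2.0], [4.0, 2.5], [3.5, 2.0], [3.5, 3.0], [3.5, 2.5], [3.5, 3.0]]
```

Emit:
arm_command([
  [3.5, -3.0, 0],
  [3.0, -3.0, 0],
  [3.5, -2.5, 0],
  [3.5, -3.0, 0],
  [4.0, -2.0, 0],
  [4.0, -2.5, 0],
  [4.0, -2.0, 0],
  [4.0, -1.5, 0],
  [4.0, -2.0, 0],
  [4.5, -1.0, 0],
  [4.0, -1.5, 0],
  [4.5, -0.5, 0],
  [4.5, -1.0, 0],
  [4.5, -0.5, 0],
  [4.0, 0, 0],
  [0, 0, 0],
  [0, 0, 0],
], spin=[3, 3, 3, 3, 3, 3, 3, 3, 3, 3, 3, 3, 3, 3, 3, 0, 0])

```text
time: 6.05
tool_pos: [0.5657, -0.186, 0.2131]
tool_rot: [-3.14, 0.002, 3.119]
contact_force: [2.3, -5.1, 0.9]
opening: 0.0094
grip_force: 9.7
```

```bash
python3 - <<'E'
from cell import *
from h import *
c=read_camera('top'); print(angles(c,.5672,-.0996)); cv2.imwrite('pics/r2.png',rectify(c,.5672,-.0996)[:,:,::-1])
E
```

```text
(np.float64(-1.6971051000483703), array([0.171, 0.157, 0.144, 0.151, 0.157, 0.16 , 0.161]))
```

View pics/r2.png

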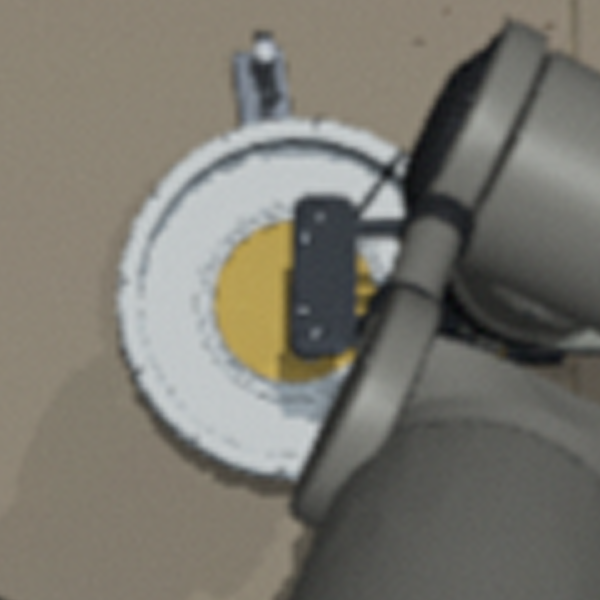

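The line, seen at about (385,170), has moved with the grip by about 45°, so there is no slip. I turn it the rest of the way.

Emit:
arm_command([
  [4.5, 0, 0],
  [4.5, 0.5, 0],
  [4.5, 0.5, 0],
  [4.5, 0.5, 0],
  [4.5, 1.0, 0],
  [4.0, 1.0, 0],
  [4.5, 1.5, 0],
  [4.0, 1.5, 0],
  [4.0, 2.0, 0],
  [4.0, 2.0, 0],
  [4.0, 2.5, 0],
  [3.5, 2.0, 0],
  [3.5, 3.0, 0],
  [3.5, 2.5, 0],
  [2.5, 2.0, 0],
  [0, 0, 0],
  [0, 0, 0],
  [0, 0, 0],
], spin=[3, 3, 3, 3, 3, 3, 3, 3, 3, 3, 3, 3, 3, 3, 2, 0, 0, 0])

```text
time: 7.9
tool_pos: [0.6261, -0.1633, 0.2131]
tool_rot: [-3.138, 0.001, -2.397]
contact_force: [6.8, -2.2, -0.8]
opening: 0.0092
grip_force: 9.6
```

```bash
python3 - <<'E'
from cell import *
from h import *
c=read_camera('top'); print(angles(c,.5672,-.0996)); im=rectify(c,.5672,-.0996,h=.14)[:,:,::-1]; cv2.imwrite('pics/r3.png',im)
E
```

```text
(np.float64(-0.9249197976309596), array([0.169, 0.158, 0.146, 0.152, 0.157, 0.156, 0.161]))
```

View pics/r3.png

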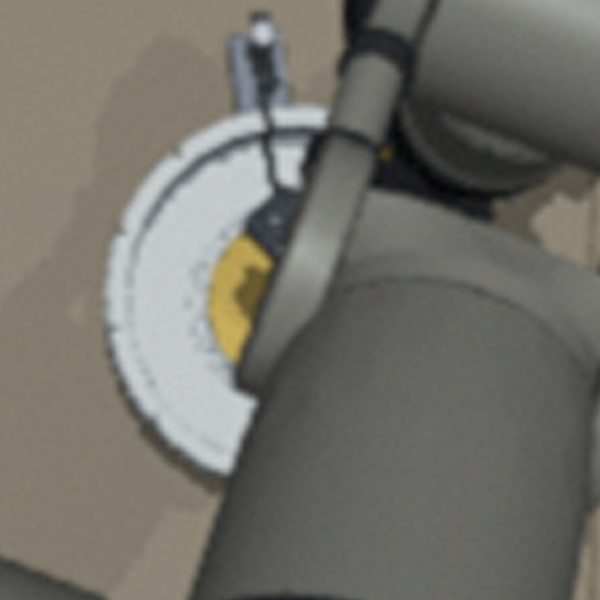

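The line at about (268,125) now meets the pointer needle at about (266,100). Next I measure the residual.

```bash
cat >> h.py <<'E'
def line(c,x,y,rs,z=.05):
    out=[]
    for r in rs:
        a,p=polar(c,x,y,[r],z,2880); k=abs(a-.15)<.13; v=p[0][k].astype(float); w=np.clip((np.median(v)+v.min())/2-v,0,None); out.append(np.sum(w*a[k])/w.sum())
    return np.round(out,3)
E
python3 - <<'E'
from cell import *
from h import *
c=read_camera('top')
print('rim',line(c,.5672,-.0996,[.082,.084,.086,.088]),'needle',line(c,.5672,-.0996,[.097,.1,.103,.106,.109]),'floor',line(c,.5672,-.0996,[.055,.06,.065,.07],.026))
E
```

```text
rim [0.166 0.17  0.175 0.179] needle [0.169 0.157 0.144 0.151 0.157] floor [0.129 0.172 0.181 0.171]
```

Emit:
arm_command([
  [-1, -1, 0],
  [0, 0, 0],
  [0, 0, 0],
  [0, 0, 0],
  [0, 0, 0],
], spin=[-1, 0, 0, 0, 0])

```text
time: 8.5
tool_pos: [0.6251, -0.1642, 0.2131]
tool_rot: [-3.138, 0.001, -2.414]
contact_force: [6.0, -2.3, -0.1]
opening: 0.0089
grip_force: 9.7
```

Emit:
arm_command([
  [0, 0, 0],
  [0, 0, 0],
  [0, 0, 0],
  [0, 0, 0],
  [0, 0, 0],
  [0, 0, 0],
], spin=[0, 0, 0, 0, 0, 0], jaw=-0.48)

```text
time: 9.1
tool_pos: [0.6245, -0.1635, 0.2127]
tool_rot: [3.141, -0.0, -2.413]
contact_force: [-0.8, 0.2, 0.5]
opening: 0.0239
grip_force: 0.0
```

Emit:
arm_command([
  [0, 0, 10],
  [0, 0, 20],
  [0, 0, 30],
  [0, 0, 30],
  [0, 0, 30],
  [-20, -20, 30],
  [-30, -30, 0],
  [-30, -30, 0],
  [-30, -30, 0],
  [-30, -30, 0],
  [-30, -30, 0],
  [0, 0, 0],
  [0, 0, 0],
], spin=[0, 0, 0, 0, 0, 0, 0, 0, 0, 0, 0, 0, 0])

```text
time: 10.4
tool_pos: [0.454, -0.3341, 0.3636]
tool_rot: [-3.141, 0.0, -2.415]
contact_force: [0.7, -0.2, -0.2]
opening: 0.0238
grip_force: 0.0
```

```bash
python3 - <<'E'
from cell import *
from h import *
c=read_camera('top'); print(axis(c,.5672,-.0996))
print('rim',line(c,.5672,-.0996,[.082,.084,.086,.088]),'needle',line(c,.5672,-.0996,[.097,.1,.103,.106,.109]),'floor',line(c,.5672,-.0996,[.055,.06,.065,.07],.026))
A=rectify(c,.5672+.07,-.0996,h=.075)
s=read_camera('side'); B=cv2.resize(s['img'][195:265,285:385],(600,420),interpolation=2)
cv2.imwrite('pics/r4.png',np.hstack([cv2.resize(A,(400,400)),cv2.resize(B,(400,400))])[:,:,::-1])
E
```

```text
(np.float64(0.5672553066400884), np.float64(-0.09965590633046932), 805)
rim [0.158 0.158 0.157 0.155] needle [0.169 0.157 0.143 0.151 0.155] floor [0.167 0.156 0.15  0.166]
```

View pics/r4.png

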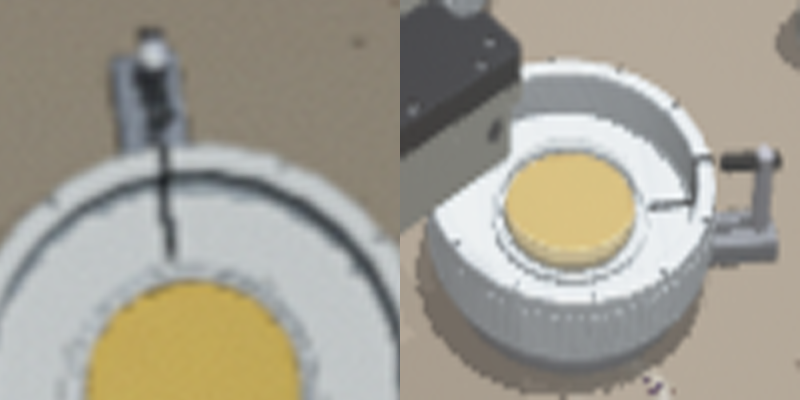

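The index line at (163,165) sits directly in front of the needle in both views. They measure 0.157 and about 0.155 rad, so I hand in.

```bash
python3 -c "
from cell import *
print(hand_in())"
```

```text
the job is handed in; nothing more can be done
None
```

I turned the turntable by its rim about 88° until the long line faced the pointer (line at 0.157 rad, pointer at about 0.155 rad by camera, under 1 mm at the rim), let go and handed in; the dish still lay in its seat in the last picture, and no verdict came back.

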